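Draw the relay board's carrier out of the test dock and bolt it there

TASK

The relay board has finished its run in the two-bay test dock and has to be brought out for unloading. Push the bolt between the bays aside so that it clears the board's carrier, hook a fingertip behind that carrier's front lip and draw it out along its rails to its stop, then push the bolt back to the middle so that the drawn carrier is locked out and the other stays locked shut. Work with the fingertips only: pinch and lift nothing, leave the board and the heatsink lying undisturbed in their nests and the things on the desk where they are.

Things in the scene. Friction and masses are not known exactly. Their poses are not given: they have to be found in the camera images.
- dock: Grey bench test dock fixed on the desk, 146 x 146 mm, deck 32 mm high. Origin: on the desk, 3 mm behind its middle; x from its open front (x = -76 mm) to its rear, y to its left, z up. Two bays with middle lines at y = +36.5 (left) and -36.5 mm (right); between them an aluminium rib 22 mm wide, top z = 51; across the rear a black contact head from x = 51 mm, top z = 64.
- carrier_left (a joint): Left carrier, m: 0 = shut, 0.086 = drawn out to its stop, along the dock's -x. It is an aluminium plate 49 mm wide, upper face 38 mm over the desk, with an upright lip at its front end and behind it a black nest 66 x 46 mm, front wall 14 mm high. 2 N of rail friction; stays where left. Moves only while the bolt is clear of it.
- carrier_right (a joint): Right carrier, the same: 0 = shut, 0.086 = drawn out to its stop, along the dock's -x.
- lip_left (a point): Middle of the rear (hooking) face of the left carrier's lip, 48.5 mm over the desk; shut, it is at x = -70 mm of the dock. The lip is an aluminium strip 47 mm wide, 5 mm thick, up to z = 63.5 mm, with a 6 mm bead on top. Behind it lies the bare plate, a pocket open above, 52 mm long up to the nest, for the fingertip. Moves with the carrier.
- lip_right (a point): The same point on the right carrier's lip.
- bolt (a joint): Bolt between the bays, m, along the dock's y. 0 = middle: its tongue stands 9 mm into both bays and blocks both carriers, in front of the nest of a shut one, behind the nest of one fully out. Beyond +0.0095 (left; end +0.013) it is clear of the right carrier, beyond -0.0095 (right; end -0.013) of the left. 2.5 N of friction; stays where left.
- tab (a point): Top middle of the bolt's upright thumb tab, a dark steel plate 20 mm along the dock's x, 10 mm along its y, z = 50 to 78 mm, by which the bolt is pushed sideways. The tongue under it is a flat steel bar 14 mm along x, 42 mm along y, z = 42 to 50 mm, in a slot across the rib at x = -28 mm of the dock. Moves with the bolt.
- relay_module: Small blue relay board with a blue block and a green terminal block on it, 34 x 52 x 16 mm, loose in the nest of one carrier, its long side along the rails. Origin: middle of its underside (z = 38 mm).
- heatsink: Finned aluminium heatsink 32 x 40 x 24 mm, loose in the nest of the other carrier. Origin: middle of its underside (z = 38 mm); top at z = 62 mm.
- mouse: Silver computer mouse 104 x 60 x 37 mm, loose on the desk to the right of the keyboard; a bystander. Origin: middle of its underside.
- screwdriver: Red screwdriver 198 mm long, 27 mm thick, loose on the desk near the right-hand edge; a bystander. Origin: middle of its underside.
- tape_roll: Black roll of tape, 63 mm across, 18 mm high, lying on the desk to the left of the keyboard; a bystander. Origin: middle of its underside.
There are look-alikes about, which are no part of the job. Several things have the shape of the heatsink; the one meant has the colours described above.

How it is judged:
By the outcome, as a careful person would: the job done as asked, in the order asked, and still so for the second after the job is handed in, with the robot touching nothing.
It also fails if it takes over 46 s, if anything falls off the work surface, if the arm or the gripper's body presses on something with over 40 N, if the wrist force passes 120 N, or if a joint passes its speed limit or range.

ROBOT

A 7-joint arm with a two-finger parallel gripper is mounted at the origin on a cart in front of the work surface, level with it; the furniture and walls round the work are solid. World frame = base frame: x ahead of the robot, y to its left, z up, the work surface at z = 0. Lengths are in m, angles in rad, forces in N, time in s.
With the tool pointing down it reaches from about 0.425 to 0.825 m from the base axis. Payload 3.6 kg.
Tool frame: the origin (TCP) lies at the very end of the fingers, on their centre line; the grasp point (between the pads) lies env.tcp_to_grasp behind it (env.tcp_to_grasp is the distance from the TCP to the grasp point, in m); x points along the fingers, y is the direction in which the jaws open and shut, and the axes are right-handed (so a half turn about x gives the same grasp; the last joint's range is limited). The gripper opens to 85 mm and grips with 20 to 120 N. Pads are 22 mm wide; open, the fingers measure 114 mm over their backs; the gripper's body (76 mm by 85 mm) begins 54 mm behind the grasp point. The pads swing forward as they close: fully open they stand 13 mm farther back than shut.
Start: joints at [1.304, 0.615, -0.013, 1.423, 0.008, 1.103, -0.04], TCP at [0.154, -0.631, 0.231] pointing down, gripper open.
Joint ranges: [-3.12, 3.12], [-0.3, 2.06], [-1.34, 1.32], [0.26, 2.42], [-1.36, 4.5], [0.01, 1.98], [-2.84, 2.84]. Speed limits (rad/s): [2.79, 2.79, 3.14, 3.14, 3.14, 3.14, 3.14].

INTERFACE

Orientations are given as a 3x3 rotation matrix whose columns are the frame's x, y, z axes.
In Python, from rig import env gives the robot as it stands. The module is installed in compiled form; this text tells all that it offers.
- The arm moves only by the tool play_rows, never from a script. Its argument "increments" is a list of rows, each a list of 7 numbers: the shift along the tool's x, y, z in cm, then the turn, a rotation vector about the tool's x, y, z in degrees, then the opening in per cent of the stroke, from 0 (shut) to 100 (fully open). In form: [[dx, dy, dz, rx, ry, rz, grip], ...]. A call has 1 to 20 rows; each row is the pose to reach, as a shift and turn from the pose commanded when the call began, along the tool's axes at that moment; what a row does not reach only later rows make up. A row lasts 1/8 s, in which the tool goes at most 62.5 mm and 10.7 degrees, less where a joint would pass 70% of its speed; a pose out of reach is approached as far as the arm can. A call with a gripper value outside its range is refused whole. The fingers move at their own pace and stop on an object; "grip_force" is the grip in N (left out, the last holds). Time passes only in rows, so rows that repeat a pose let the fingers close. It gives the time, the measured TCP pose, the force and the opening at its end, in the units of the state.
- env.read_state(): the state, without advancing time (a new reading comes with each control period).
- env.grab_frame(name): name is "scene" or "top" or "wrist"; returns the picture (384x512x3 uint8, red, green, blue); there is no depth.
- env.calibration(name): a dict with "fx", "fy", "cx", "cy" (pixels), "extrinsics" (4x4, takes a point from world to camera coordinates). Camera axes: x right, y down, z forward; pixel columns grow to the right and rows downward; lengths in m; the calibration is good to about 2 mm. A picture is of the moment at which its call begins: read the wrist's pose just before it. calibration takes no time and is no camera call; for the wrist camera it gives the pose at the moment of the call.
- env.finish_job(): hands the job in, once; it reports no verdict.
Trained networks look in the newest picture that a camera, given by its name, has taken for a name from the list of things; names that differ only in an ending like _2 or _b are one class to them, and where a whole thing is asked for, a point or a joint stands for the part that bears it (a point fixed in the world has none). Each returns a list of dicts, best first, with "p" (0 to 1); they miss things now and then, are a little off and sometimes report something else, mostly with a low value. They report only what shows in the picture. A call takes as long as a camera call. They do not tell look-alikes from the thing itself.
- env.spot_in(query, camera): "point" ([column, row] in pixels, amid what is visible of it).
- env.cut_out(query, camera): "pixels" (384x512 bool, what is visible of it) and "point" ([column, row] in pixels, amid what is visible of it).
The state is a dict: "clock": time; "qpos": joint angles; "joint_vel": joint speeds; "joint_efforts": joint torques, N m; "tcp_pos": TCP position; "tcp_rot": TCP orientation; "wrist_force": force on the tool from outside, world axes, zero at the start; "torque": the same for the moment, N m; "finger_gap": opening from 0.0 (shut) to 1.0 (fully open).
Only numpy, scipy, OpenCV 4.12 (cv2) and the standard library are available. Lean on these libraries where they do the work, as an engineer would, in place of code of your own. Each camera call takes 0.05 s, during which the arm holds its last target.

## Working session

There is one attempt and no reset: what is moved stays moved. The work goes in short steps, Python scripts to look and compute and a tool call to move; the robot and the scene stay as the last step left them, time stands still between calls to the robot, and variables do not carry over. Pictures are saved under pics/ and viewed, and the job is handed in when it is done.

Besides the shell and the picture viewer there is one more tool, called after "Call:" as name([rows], argument=value, ...), one row to a line, values as JSON. play_rows: Moves the arm, as the interface text tells. Its arguments: {"type":"object","properties":{"increments":{"type":"array","items":{"type":"array","items":{"type":"number"}}},"grip_force":{"type":"number"}},"required":["increments"]}

```bash
mkdir -p pics; python3 - <<'E'
from rig import env
import cv2,numpy as np
s=env.read_state();print(s['clock'],s['tcp_pos'],s['tcp_rot'],s['finger_gap'],env.tcp_to_grasp)
for n in ['scene','top']:
    im=env.grab_frame(n);cv2.imwrite(f'pics/{n}0.png',im[:,:,::-1]);np.save(f'pics/{n}0.npy',im)
    c=env.calibration(n);print(n,c)
E
```

```text
0.0 [ 0.15420693 -0.63064274  0.23012409] [[-6.68023666e-04  2.37543810e-01 -9.71376596e-01]
 [ 2.52452935e-03 -9.71373317e-01 -2.37544745e-01]
 [-9.99996590e-01 -2.61095424e-03  4.92140431e-05]] 1.001623912356961 0.0187
scene {'fx': 445.06179865115655, 'fy': 445.06179865115655, 'cx': 257.3788279795258, 'cy': 182.83181118533196, 'extrinsics': array([[ 0.85261344, -0.52229943,  0.01592589, -0.54112046],
       [-0.35476969, -0.60097296, -0.71621922,  0.14036056],
       [ 0.38365192,  0.60500811, -0.69769363,  0.78898661],
       [ 0.        ,  0.        ,  0.        ,  1.        ]])}
top {'fx': 470.0323574478879, 'fy': 470.0323574478879, 'cx': 255.3507175834362, 'cy': 183.39400689643332, 'extrinsics': array([[ 0.00997657, -0.99982168, -0.01603341, -0.14804992],
       [-0.99390684, -0.00815483, -0.10992125,  0.55237147],
       [ 0.1097709 ,  0.01703235, -0.99381097,  0.86137672],
       [ 0.        ,  0.        ,  0.        ,  1.        ]])}
```

View pics/scene0.png

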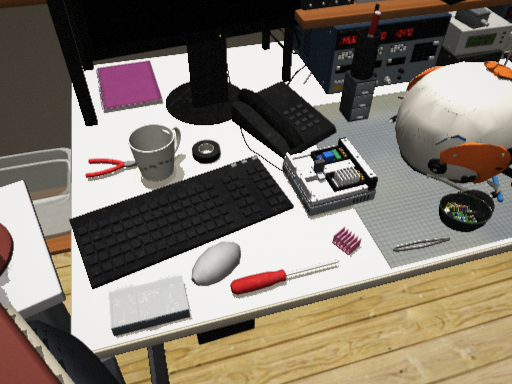

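View pics/top0.png

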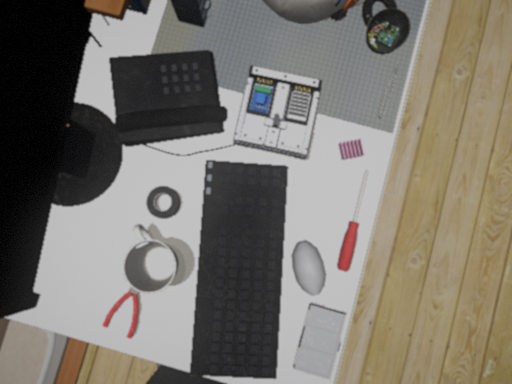

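```bash
python3 - <<'E'
import cv2
a=cv2.imread('pics/top0.png')[55:170,220:335];b=cv2.imread('pics/scene0.png')[130:225,275:390]
cv2.imwrite('pics/t0c.png',cv2.resize(a,None,fx=5,fy=5,interpolation=cv2.INTER_CUBIC))
cv2.imwrite('pics/s0c.png',cv2.resize(b,None,fx=6,fy=6,interpolation=cv2.INTER_CUBIC))
E
```

```text
(no output)
```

View pics/t0c.png

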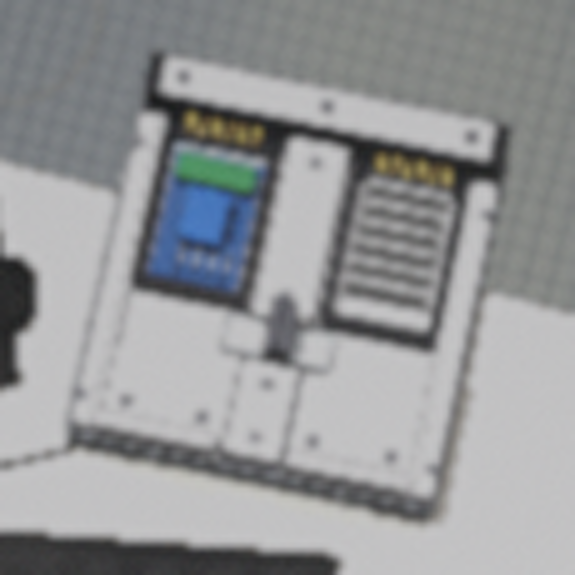

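View pics/s0c.png

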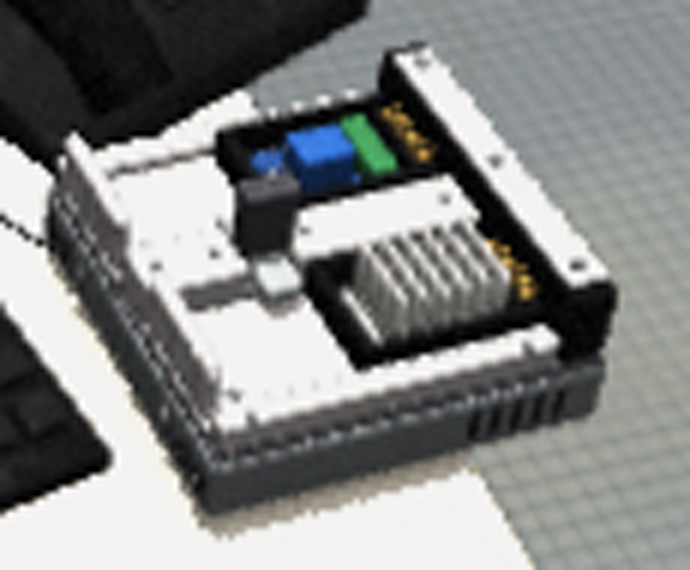

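```bash
cat > h.py <<'E'
import numpy as np,cv2
def proj(c,P):
    P=np.atleast_2d(P);E=c['extrinsics'];q=P@E[:3,:3].T+E[:3,3]
    return np.c_[c['fx']*q[:,0]/q[:,2]+c['cx'],c['fy']*q[:,1]/q[:,2]+c['cy']]
def d2w(p,D):
    x,y,t=p;D=np.atleast_2d(D)/1000.
    return np.c_[x+np.cos(t)*D[:,0]-np.sin(t)*D[:,1],y+np.sin(t)*D[:,0]+np.cos(t)*D[:,1],D[:,2]]
def segs(bolt=0,cl=0,cr=0):
    S=[]
    def box(x0,x1,y0,y1,z0,z1):
        c=[(x0,y0),(x1,y0),(x1,y1),(x0,y1)]
        for i in range(4):
            a,b=c[i],c[(i+1)%4]
            S.append((a+(z1,),b+(z1,)));S.append((a+(z0,),b+(z0,)));S.append((a+(z0,),a+(z1,)))
    box(-76,70,-73,73,0,32);box(51,70,-73,73,32,64)
    b=bolt*1000
    box(-35,-21,-21+b,21+b,42,50);box(-38,-18,-5+b,5+b,50,78)
    for y,c in((36.5,cl),(-36.5,cr)):
        c=c*1000;box(-75-c,-70-c,y-23.5,y+23.5,38,63.5);box(-18-c,48-c,y-23,y+23,38,52)
    return S
def draw(im,c,p,off,sc,**k):
    for a,b in segs(**k):
        q=(proj(c,d2w(p,[a,b]))-off+.5)*sc
        cv2.line(im,tuple(int(v) for v in q[0]),tuple(int(v) for v in q[1]),(0,0,255),1,cv2.LINE_AA)
E
python3 - <<'E'
from h import *
from rig import env
from scipy.optimize import least_squares
ct,cs=env.calibration('top'),env.calibration('scene')
T=[((157,52),(70,73,64)),((507,125),(70,-73,64)),((497,163),(51,-73,64)),((222,335),(-28,21,50)),((335,352),(-28,-21,50)),((430,518),(-76,-73,0)),((135,290),(-18,59.5,52)),((435,348),(-18,-59.5,52))]
S=[((205,508),(-76,-73,0)),((598,412),(70,-73,0)),((613,290),(70,-73,64)),((388,48),(51,73,64))]
uvt=np.array([a for a,_ in T])/5.+[219.5,54.5];uvs=np.array([a for a,_ in S])/6.+[274.5,129.5]
dt=np.array([b for _,b in T]);ds=np.array([b for _,b in S])
f=lambda p:np.r_[(proj(ct,d2w(p,dt))-uvt).ravel(),(proj(cs,d2w(p,ds))-uvs).ravel()]
r=least_squares(f,[.6,-.2,-.2],loss='soft_l1');print(r.x,np.round(r.fun.reshape(-1,2),1).tolist() if r.fun.size>1 else 0)
np.save('dock.npy',r.x)
for n,c,off,w,h,sc in(('top',ct,(220,55),115,115,5),('scene',cs,(275,130),115,95,6)):
    im=cv2.imread(f'pics/{n}0.png')[off[1]:off[1]+h,off[0]:off[0]+w]
    im=cv2.resize(im,None,fx=sc,fy=sc,interpolation=cv2.INTER_CUBIC);draw(im,c,r.x,off,sc);cv2.imwrite(f'pics/{n}0o.png',im)
E
```

```text
[ 0.6928307  -0.1834247  -0.18221098] [[-4.6, -1.0], [2.2, -1.5], [2.4, 0.6], [-0.3, -0.4], [-0.9, 0.4], [0.4, 1.5], [-2.0, -0.5], [0.4, -0.5], [-0.1, 4.7], [-1.4, 2.1], [2.5, -0.1], [-4.1, -1.5]]
```

View pics/top0o.png

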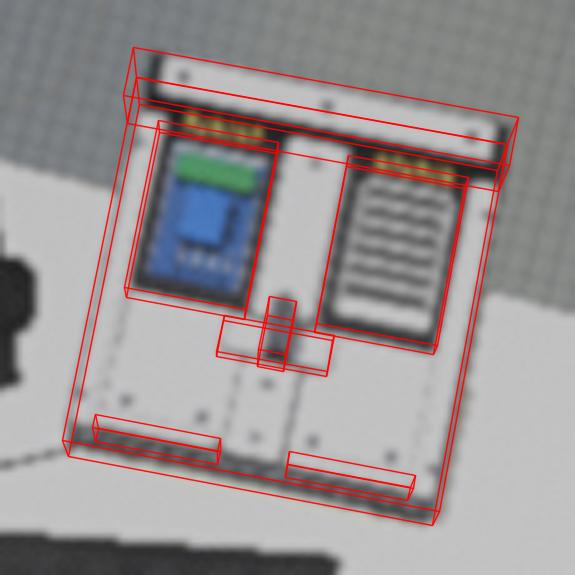

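View pics/scene0o.png

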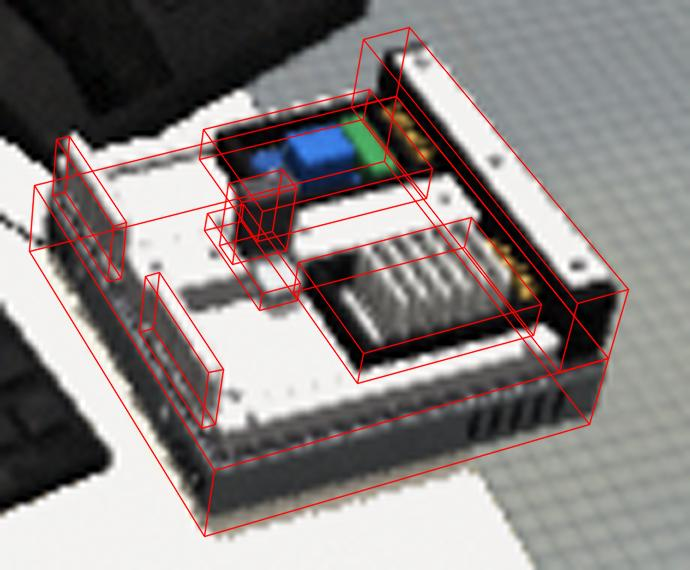

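```bash
python3 - <<'E'
from h import *
from rig import env
from scipy.optimize import least_squares
ct,cs=env.calibration('top'),env.calibration('scene')
T=[((222,335),(-28,21,50)),((335,352),(-28,-21,50)),((435,515),(-76,-73,10)),((72,443),(-76,73,10)),((135,290),(-18,59.5,52)),((435,348),(-18,-59.5,52)),((243,308),(-18,13.5,52)),((327,325),(-18,-13.5,52))]
S=[((358,368),(-18,-59.5,52)),((303,265),(-18,-13.5,52)),((218,132),(-18,59.5,52)),((70,135),(-72,60,66)),((260,290),(-35,-21,50))]
uvt=np.array([a for a,_ in T])/5.+[219.5,54.5];uvs=np.array([a for a,_ in S])/6.+[274.5,129.5]
dt=np.array([b for _,b in T]);ds=np.array([b for _,b in S])
f=lambda p:np.r_[(proj(ct,d2w(p,dt))-uvt).ravel(),(proj(cs,d2w(p,ds))-uvs).ravel()]
r=least_squares(f,[.69,-.18,-.2],loss='soft_l1');print(r.x,np.round(r.fun.reshape(-1,2),1).tolist())
np.save('dock.npy',r.x)
for n,c,off,w,h,sc in(('top',ct,(220,55),115,115,5),('scene',cs,(275,130),115,95,6)):
    im=cv2.imread(f'pics/{n}0.png')[off[1]:off[1]+h,off[0]:off[0]+w]
    im=cv2.resize(im,None,fx=sc,fy=sc,interpolation=cv2.INTER_CUBIC);draw(im,c,r.x,off,sc);cv2.imwrite(f'pics/{n}0o.png',im)
s=env.read_state();c=env.calibration('wrist');E=c['extrinsics'];R=s['tcp_rot']
cam=-E[:3,:3].T@E[:3,3];print('cam in tool',R.T@(cam-s['tcp_pos']),'axes',np.round(E[:3,:3]@R,2),c['fx'])
print('tab',d2w(r.x,[(-28,0,78)]),'lip',d2w(r.x,[(-70,36.5,48.5)]))
E
```

```text
[ 0.69293025 -0.18562994 -0.20494119] [[0.6, -0.7], [-0.1, 0.5], [-0.0, 1.8], [-0.6, 0.7], [-0.9, -1.3], [1.2, 0.1], [1.4, 0.1], [-1.3, -0.3], [1.0, -1.7], [-0.3, 0.1], [-1.3, -0.1], [0.1, -0.5], [0.7, 1.0]]
cam in tool [-0.14196905  0.00067483 -0.08002007] axes [[ 0.    1.   -0.  ]
 [-0.31  0.    0.95]
 [ 0.95 -0.    0.31]] 298.178154424177
tab [[ 0.66551621 -0.17993168  0.078     ]] lip [[ 0.63182324 -0.13564811  0.0485    ]]
```

View pics/top0o.png

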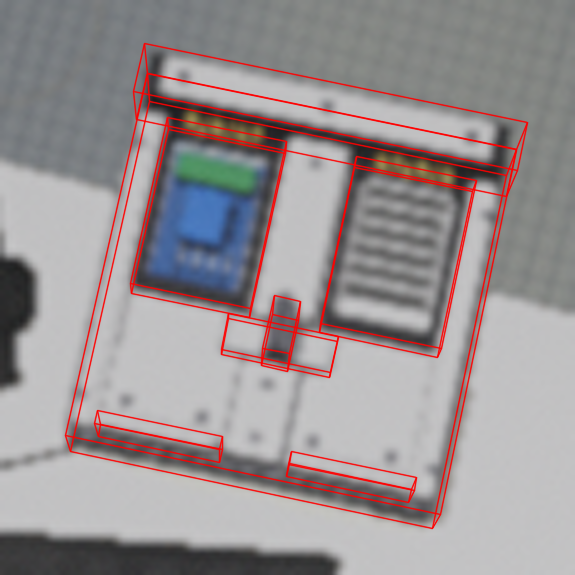

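View pics/scene0o.png

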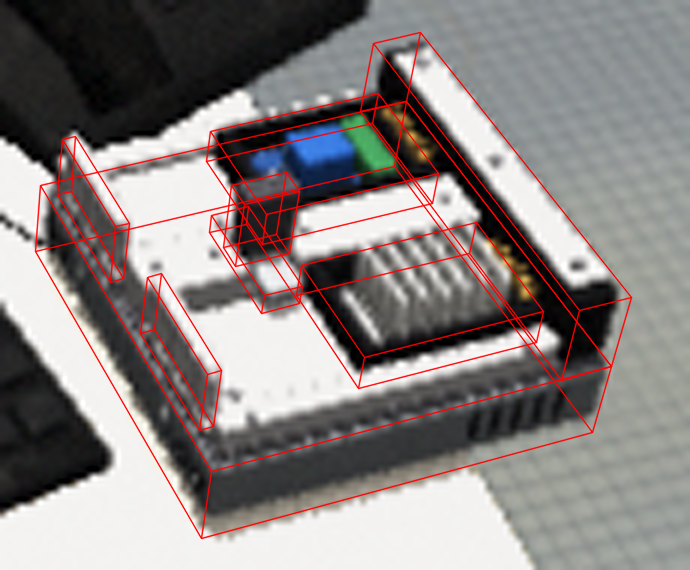

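Call:
play_rows([
  [0.3,-2.2,-3.4,-4,0,0,60],
  [0.6,-4.4,-6.7,-8,0,0,30],
  [1,-6.5,-10.1,-12,0,0,0],
  [1.3,-8.7,-13.5,-16,0,0,0],
  [1.6,-10.9,-16.8,-20,0,0,0],
  [1.9,-13,-20.2,-24,0,0,0],
  [2.2,-15.2,-23.6,-28,0,0,0],
  [2.5,-17.4,-27,-32,0,0,0],
  [2.8,-19.6,-30.3,-36,0,0,0],
  [3.1,-21.7,-33.7,-40,0,0,0],
  [3.4,-23.9,-37,-44,0,0,0],
  [3.8,-26.1,-40.4,-48,0,0,0],
  [4.1,-28.3,-43.8,-52,0,0,0],
  [4.4,-30.5,-47.2,-56,0,0,0],
  [4.7,-32.6,-50.5,-60,0,0,0],
  [5,-34.8,-53.9,-64.6,0,0,0],
  [5,-34.8,-53.9,-64.6,0,0,0],
], grip_force=60)

```text
clock: 2.22
tcp_pos: [0.597, -0.1604, 0.1806]
tcp_rot: [[0.0, 0.981, -0.195], [0.004, -0.195, -0.981], [-1.0, -0.0, -0.004]]
wrist_force: [0.9, -0.8, -0.6]
finger_gap: 0.003
```

```bash
cat > w.py <<'E'
import sys;from h import *
from rig import env
n=sys.argv[1];s=env.read_state();c=env.calibration('wrist');im=env.grab_frame('wrist')
np.savez(f'pics/{n}.npz',im=im,E=c['extrinsics'],f=[c['fx'],c['fy'],c['cx'],c['cy']],tcp=s['tcp_pos'])
cv2.imwrite(f'pics/{n}.png',im[:,:,::-1]);p=np.load('dock.npy');k=eval('dict('+(sys.argv[2] if len(sys.argv)>2 else '')+')')
o=cv2.resize(im[:,:,::-1],None,fx=1.5,fy=1.5,interpolation=cv2.INTER_CUBIC);draw(o,c,p,(0,0),1.5,**k);cv2.imwrite(f'pics/{n}o.png',o)
x,y,t=p;d=s['tcp_pos'][:2]-p[:2];print('clock',s['clock'],'tcp dock mm',1000*np.array([np.cos(t)*d[0]+np.sin(t)*d[1],-np.sin(t)*d[0]+np.cos(t)*d[1],s['tcp_pos'][2]]),'F',s['wrist_force'],s['finger_gap'],'q',np.round(s['qpos'],2))
R=s['tcp_rot'];A=np.array([[np.cos(t),-np.sin(t),0],[np.sin(t),np.cos(t),0],[0,0,1]]);print('R in dock',np.round(A.T@R,3))
E
python3 w.py w1
```

```text
clock 2.225 tcp dock mm [-99.03998797   5.22982388 180.55885922] F [ 0.91588825 -0.82469733 -0.63356494] 0.002987329027294746 q [ 0.43  0.63 -0.34  1.58  0.24  0.97 -0.18]
R in dock [[-0.     1.     0.008]
 [ 0.004  0.008 -1.   ]
 [-1.    -0.    -0.004]]
```

View pics/w1o.png

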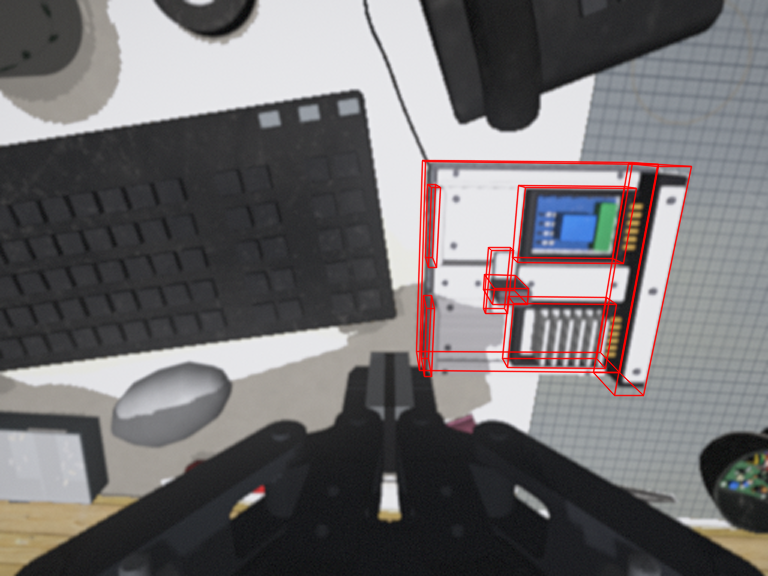

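View pics/w1.png

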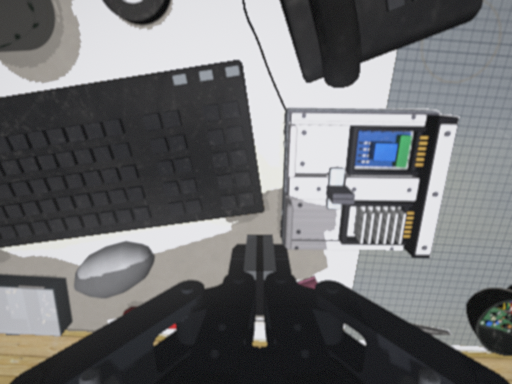

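```bash
python3 - <<'E'
import cv2
a=cv2.imread('pics/w1.png')[100:265,275:465]
cv2.imwrite('pics/w1c.png',cv2.resize(a,None,fx=4,fy=4,interpolation=cv2.INTER_CUBIC)[:600])
E
```

```text
(no output)
```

View pics/w1c.png

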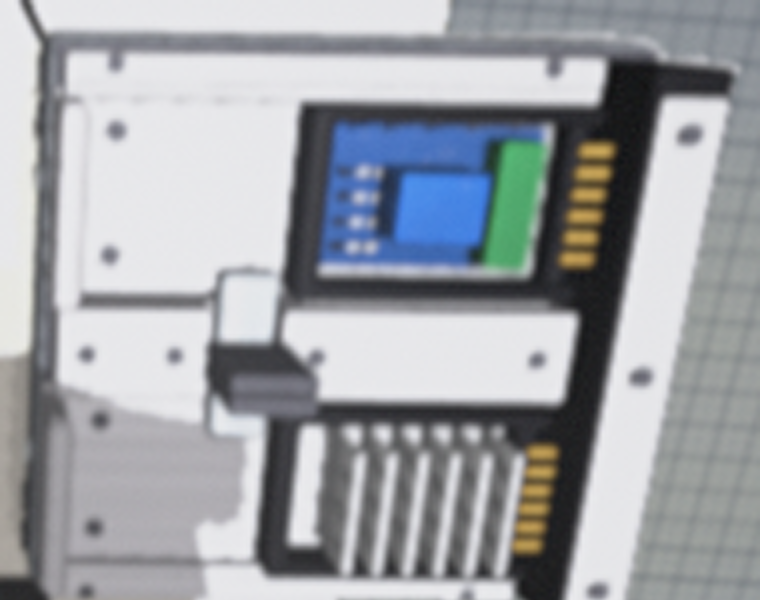

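```bash
cat > fit.py <<'E'
from h import *
from rig import env
from scipy.optimize import least_squares
z=np.load('pics/w1.npz');f=z['f'];cw=dict(fx=f[0],fy=f[1],cx=f[2],cy=f[3],extrinsics=z['E'])
ct,cs=env.calibration('top'),env.calibration('scene')
T=[((222,335),(-28,21,50)),((335,352),(-28,-21,50)),((135,290),(-18,59.5,52)),((435,348),(-18,-59.5,52)),((243,308),(-18,13.5,52)),((327,325),(-18,-13.5,52))]
S=[((358,368),(-18,-59.5,52)),((303,265),(-18,-13.5,52)),((218,132),(-18,59.5,52)),((260,290),(-35,-21,50))]
W=[((217,270),(-35,21,50)),((282,272),(-21,21,50)),((210,432),(-35,-21,50)),((302,103),(-18,59.5,52)),((288,295),(-18,13.5,52)),((262,572),(-18,-59.5,52)),((578,313),(51,11,51)),((567,403),(51,-11,51)),((235,413),(-38,-5,78)),((318,413),(-18,-5,78)),((230,373),(-38,5,78))]
def mk(L,sc,off):return np.array([a for a,_ in L])/sc+np.array(off)-.5,np.array([b for _,b in L])
D=[(ct,)+mk(T,5.,(220,55)),(cs,)+mk(S,6.,(275,130)),(cw,)+mk(W,4.,(275,100))]
for sel in([0],[1],[2],[0,1,2]):
    g=lambda p:np.concatenate([(proj(D[i][0],d2w(p,D[i][2]))-D[i][1]).ravel() for i in sel])
    r=least_squares(g,[.69,-.18,-.2],loss='soft_l1');print(sel,r.x,np.round(r.fun.reshape(-1,2),1).tolist())
    if sel==[2]: np.save('dock.npy',r.x)
g=lambda p:(proj(cw,d2w(p[:3],D[2][2]*p[3]))-D[2][1]).ravel()
print(least_squares(g,[.69,-.18,-.2,1]).x)
E
python3 fit.py
```

```text
[0] [ 0.69250694 -0.18474684 -0.18436955] [[0.4, -0.2], [-0.2, 0.5], [-1.3, -0.4], [1.1, -0.2], [1.1, 0.5], [-1.5, -0.2]]
[1] [ 0.69283583 -0.1870302  -0.25276084] [[-0.1, -1.2], [-0.4, 0.3], [0.2, -0.2], [0.3, 1.0]]
[2] [ 0.69530756 -0.18618443 -0.19842523] [[0.5, -0.4], [-0.8, -0.8], [-0.9, 1.0], [2.1, -0.3], [0.8, 1.7], [0.6, 2.3], [0.8, -0.3], [-0.2, -0.8], [-2.5, 0.2], [-0.3, 0.3], [-0.3, -0.6]]
[0, 1, 2] [ 0.69483779 -0.18602935 -0.20237201] [[0.8, -1.7], [0.2, -0.5], [-0.7, -2.2], [1.5, -0.9], [1.7, -0.8], [-1.0, -1.3], [2.0, -1.9], [0.6, -0.1], [-0.5, -0.2], [1.6, 0.8], [0.1, -0.6], [-1.2, -1.0], [-1.5, 0.8], [1.8, -0.5], [0.3, 1.6], [-0.1, 2.2], [0.3, -0.1], [-0.8, -0.7], [-3.0, 0.0], [-0.9, 0.2], [-0.9, -0.9]]
[ 0.69541062 -0.1861304  -0.19441259  0.98809374]
```

```bash
python3 w.py w2 bolt=0
```

```text
clock 2.275 tcp dock mm [-102.26792079    2.68329241  180.55499992] F [-0.94621112 -0.7370159   1.36368531] 0.0016585766507408114 q [ 0.43  0.63 -0.34  1.58  0.24  0.97 -0.18]
R in dock [[-0.001  1.    -0.002]
 [ 0.001 -0.002 -1.   ]
 [-1.    -0.001 -0.001]]
```

View pics/w2o.png

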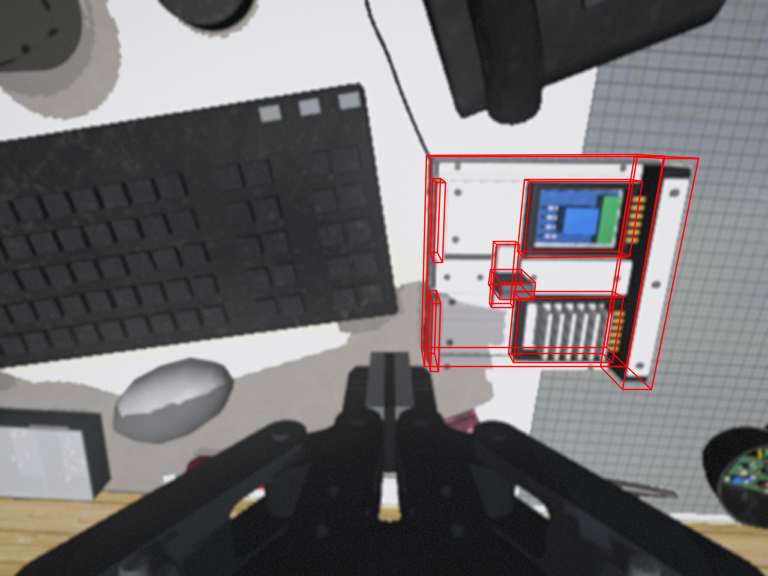

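Call:
play_rows([
  [1.0,1.7,-0.8,0,0,0,0],
  [2,3.5,-1.6,0,0,0,0],
  [3,5.2,-2.4,0,0,0,0],
  [4.5,6.9,-3.2,0,0,0,0],
  [6.5,6.9,-3.2,0,0,0,0],
  [8.5,6.9,-3.2,0,0,0,0],
  [10.5,6.9,-3.2,0,0,0,0],
  [11.5,6.9,-3.2,0,0,0,0],
  [11.8,6.9,-3.2,0,0,0,0],
  [11.8,6.9,-3.2,0,0,0,0],
])

```text
clock: 3.58
tcp_pos: [0.6697, -0.1479, 0.0637]
tcp_rot: [[0.001, 0.979, -0.202], [-0.0, -0.202, -0.979], [-1.0, 0.001, -0.0]]
wrist_force: [-0.9, -0.2, 0.1]
finger_gap: 0.003
```

```bash
python3 w.py w3 bolt=0
```

```text
clock 3.575 tcp dock mm [-32.62324472  32.50050333  63.73348555] F [-0.88829461 -0.21077784  0.12739564] 0.0025525398548073043 q [ 0.34  0.86 -0.29  1.46  0.29  0.86 -0.25]
R in dock [[ 0.001  1.    -0.005]
 [ 0.    -0.005 -1.   ]
 [-1.     0.001 -0.   ]]
```

View pics/w3o.png

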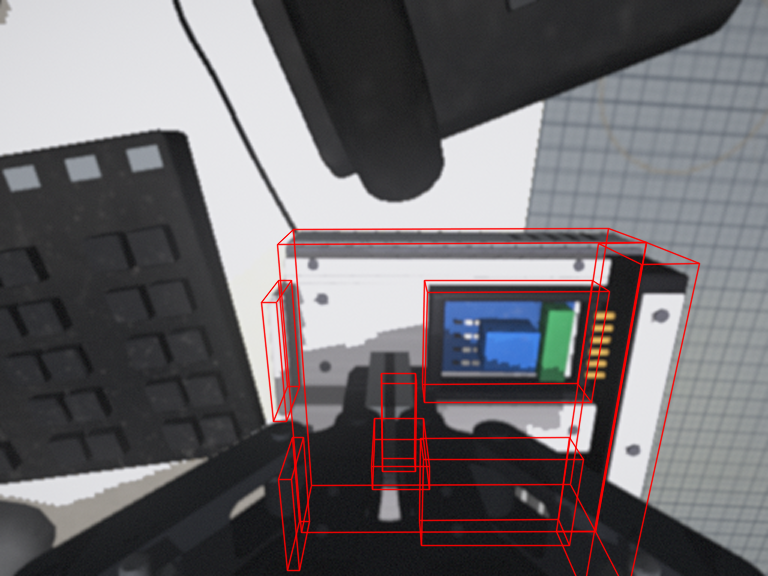

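View pics/w3.png

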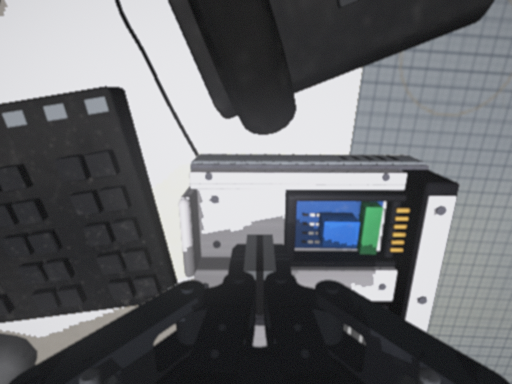

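Call:
play_rows([
  [0,0,0.4,0,0,0,0],
  [0,0,0.8,0,0,0,0],
  [0,0,1.1,0,0,0,0],
  [0,0,1.3,0,0,0,0],
  [0,0,1.5,0,0,0,0],
  [0,0,1.7,0,0,0,0],
  [0,0,1.9,0,0,0,0],
])

```text
clock: 4.5
tcp_pos: [0.6658, -0.1649, 0.0633]
tcp_rot: [[0.001, 0.98, -0.201], [0.002, -0.201, -0.98], [-1.0, 0.0, -0.003]]
wrist_force: [1.1, 2.6, -0.1]
finger_gap: 0.001
```

```bash
python3 w.py w4 bolt=0
```

```text
clock 4.5 tcp dock mm [-33.11617626  15.05010938  63.33053915] F [ 1.10089241  2.60517751 -0.12039173] 0.0008918009745598519 q [ 0.37  0.86 -0.29  1.46  0.29  0.86 -0.22]
R in dock [[ 0.     1.    -0.004]
 [ 0.003 -0.004 -1.   ]
 [-1.     0.    -0.003]]
```

Call:
play_rows([
  [0,0,0.2,0,0,0,0],
  [0,0,0.4,0,0,0,0],
  [0,0,0.6,0,0,0,0],
  [0,0,0.8,0,0,0,0],
  [0,0,1.0,0,0,0,0],
  [0,0,1.1,0,0,0,0],
  [0,0,1.1,0,0,0,0],
])

```text
clock: 5.42
tcp_pos: [0.6634, -0.1764, 0.0633]
tcp_rot: [[0.0, 0.979, -0.202], [0.001, -0.202, -0.979], [-1.0, -0.0, -0.001]]
wrist_force: [0.8, 4.5, 0.7]
finger_gap: -0.003
```

```bash
python3 w.py w5 bolt=-0.011; python3 - <<'E'
from rig import env
import cv2
for n in('top',):
    im=env.grab_frame(n);cv2.imwrite(f'pics/{n}5.png',im[:,:,::-1])
    cv2.imwrite(f'pics/{n}5c.png',cv2.resize(im[55:170,220:335,::-1],None,fx=5,fy=5,interpolation=cv2.INTER_CUBIC))
im=env.grab_frame('scene');cv2.imwrite('pics/s5c.png',cv2.resize(im[120:225,265:390,::-1],None,fx=5,fy=5,interpolation=cv2.INTER_CUBIC))
E
```

```text
clock 5.425 tcp dock mm [-33.20258687   3.28677513  63.32548446] F [0.79574489 4.52518122 0.70299921] -0.0026125506187550025 q [ 0.39  0.86 -0.29  1.46  0.29  0.86 -0.21]
R in dock [[-0.     1.    -0.005]
 [ 0.001 -0.005 -1.   ]
 [-1.    -0.    -0.001]]
```

View pics/w5.png

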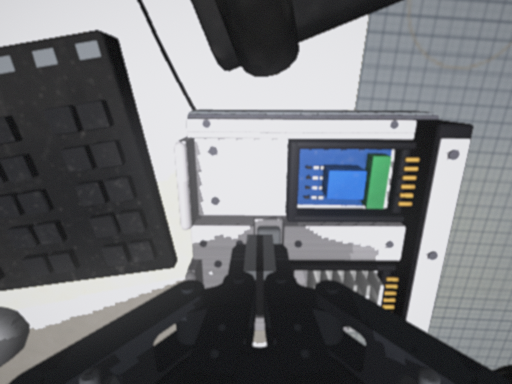

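View pics/s5c.png

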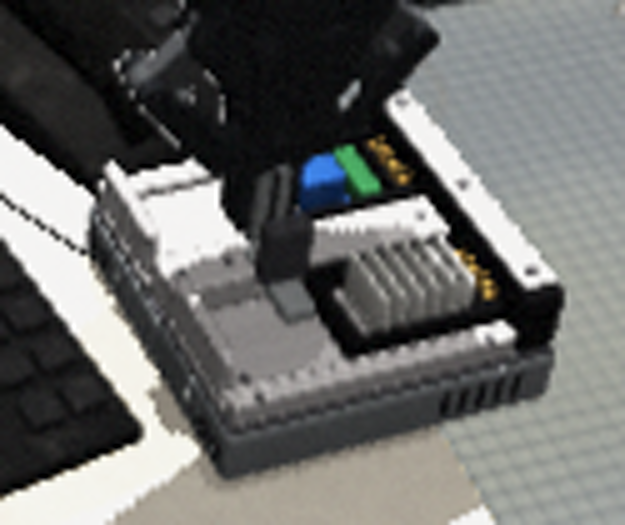

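Call:
play_rows([
  [0,0,0.1,0,0,0,0],
  [0,0,0.15,0,0,0,0],
  [0,0,0.15,0,0,0,0],
])

```text
clock: 5.95
tcp_pos: [0.6634, -0.1765, 0.0634]
tcp_rot: [[0.001, 0.98, -0.201], [0.003, -0.201, -0.98], [-1.0, -0.0, -0.003]]
wrist_force: [1.1, 6.2, -0.0]
finger_gap: -0.002
```

```bash
python3 w.py w6 bolt=-0.012; python3 -c "
import cv2
a=cv2.imread('pics/w6.png')[180:270,180:310];cv2.imwrite('pics/w6c.png',cv2.resize(a,None,fx=6,fy=6,interpolation=cv2.INTER_CUBIC))"
```

```text
clock 5.95 tcp dock mm [-33.21759278   3.22955399  63.36142569] F [ 1.13894603  6.15170909 -0.02835589] -0.0015274313091658226 q [ 0.39  0.86 -0.3   1.46  0.29  0.86 -0.2 ]
R in dock [[-0.     1.    -0.004]
 [ 0.003 -0.004 -1.   ]
 [-1.    -0.    -0.003]]
```

View pics/w6c.png

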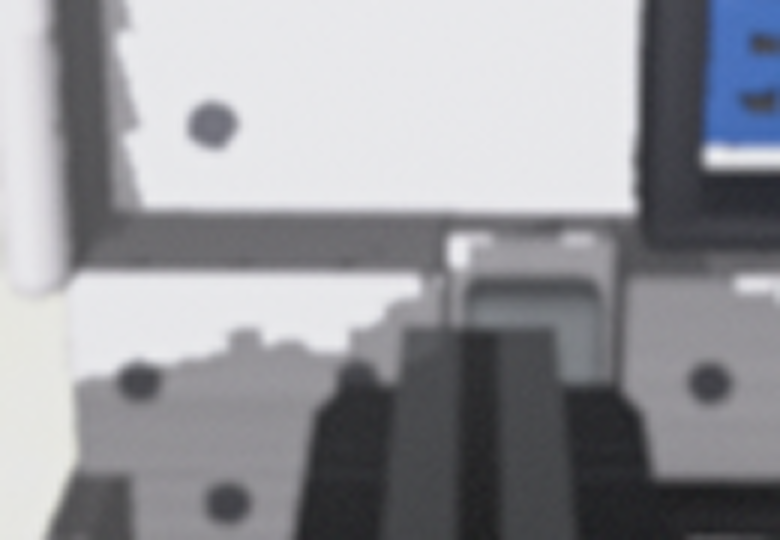

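Call:
play_rows([
  [0,0,-0.6,0,0,0,0],
  [0,-0.3,-1.6,0,0,0,0],
  [0,-0.8,-2.6,0,0,0,0],
  [0,-1.2,-3.4,0,0,0,0],
  [0.4,-1.2,-3.4,0,0,0,0],
  [1.0,-1.2,-3.4,0,0,0,0],
  [1.6,-1.2,-3.4,0,0,0,0],
  [1.8,-1.2,-3.4,0,0,0,0],
  [1.8,-1.2,-3.4,0,0,0,0],
])

```text
clock: 7.12
tcp_pos: [0.658, -0.1432, 0.045]
tcp_rot: [[-0.0, 0.979, -0.202], [0.0, -0.202, -0.979], [-1.0, -0.0, 0.0]]
wrist_force: [0.1, 0.6, 0.5]
finger_gap: 0.001
```

```bash
python3 w.py w7 bolt=-0.013
```

```text
clock 7.125 tcp dock mm [-45.08494152  34.77741622  44.9712891 ] F [0.09568988 0.58736208 0.46297956] 0.001324301387011587 q [ 0.34  0.87 -0.28  1.51  0.3   0.8  -0.26]
R in dock [[-0.     1.    -0.005]
 [-0.    -0.005 -1.   ]
 [-1.    -0.     0.   ]]
```

View pics/w7o.png

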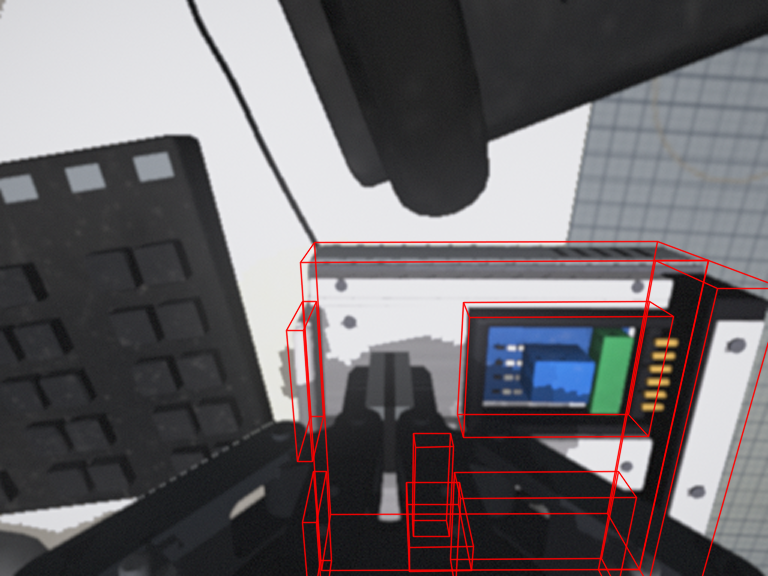

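Call:
play_rows([
  [0,-0.4,0,0,0,0,0],
  [0,-0.8,0,0,0,0,0],
  [0,-1.1,0,0,0,0,0],
  [0,-1.3,0,0,0,0,0],
  [0,-1.5,0,0,0,0,0],
  [0,-1.7,0,0,0,0,0],
  [0,-1.9,0,0,0,0,0],
  [0,-2.1,0,0,0,0,0],
  [0,-2.4,0,0,0,0,0],
  [0,-2.7,0,0,0,0,0],
  [0,-3.0,0,0,0,0,0],
])

```text
clock: 8.55
tcp_pos: [0.6286, -0.1368, 0.0455]
tcp_rot: [[0.0, 0.979, -0.202], [0.0, -0.202, -0.979], [-1.0, 0.0, -0.0]]
wrist_force: [2.3, -0.1, 0.6]
finger_gap: -0.001
```

```bash
python3 w.py w8 bolt=-0.013,cl=0.01
```

```text
clock 8.55 tcp dock mm [-75.10875157  35.24500189  45.47070532] F [ 2.29376645 -0.07344776  0.60173351] -0.0005612360259126018 q [ 0.34  0.83 -0.28  1.61  0.3   0.74 -0.28]
R in dock [[ 0.     1.    -0.005]
 [ 0.    -0.005 -1.   ]
 [-1.     0.    -0.   ]]
```

View pics/w8o.png

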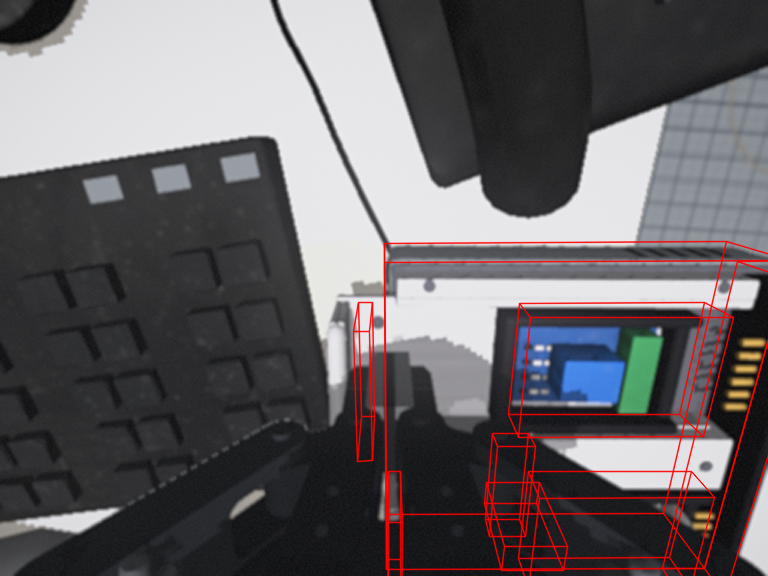

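Call:
play_rows([
  [0,-0.3,0,0,0,0,0],
  [0,-0.7,0,0,0,0,0],
  [0,-1.1,0,0,0,0,0],
  [0,-1.5,0,0,0,0,0],
  [0,-1.9,0,0,0,0,0],
  [0,-2.3,0,0,0,0,0],
  [0,-2.7,0,0,0,0,0],
  [0,-3.1,0,0,0,0,0],
  [0,-3.5,0,0,0,0,0],
  [0,-3.9,0,0,0,0,0],
  [0,-4.3,0,0,0,0,0],
  [0,-4.7,0,0,0,0,0],
  [0,-5.1,0,0,0,0,0],
  [0,-5.5,0,0,0,0,0],
  [0,-5.8,0,0,0,0,0],
  [0,-6.0,0,0,0,0,0],
  [0,-6.1,0,0,0,0,0],
])

```text
clock: 10.72
tcp_pos: [0.5688, -0.1246, 0.0452]
tcp_rot: [[-0.0, 0.979, -0.202], [0.0, -0.202, -0.979], [-1.0, -0.0, -0.0]]
wrist_force: [3.2, 0.7, 0.3]
finger_gap: -0.0
```

```bash
python3 w.py w9 bolt=-0.013,cl=0.08; python3 - <<'E'
from rig import env
import cv2
im=env.grab_frame('scene');cv2.imwrite('pics/s9c.png',cv2.resize(im[110:230,235:390,::-1],None,fx=5,fy=5,interpolation=cv2.INTER_CUBIC))
E
```

```text
clock 10.725 tcp dock mm [-136.19619746   35.45108936   45.23707818] F [3.16105219 0.68305279 0.3405337 ] -2.560557347792256e-05 q [ 0.34  0.76 -0.27  1.8   0.32  0.63 -0.31]
R in dock [[-0.     1.    -0.005]
 [ 0.    -0.005 -1.   ]
 [-1.    -0.    -0.   ]]
```

View pics/w9o.png

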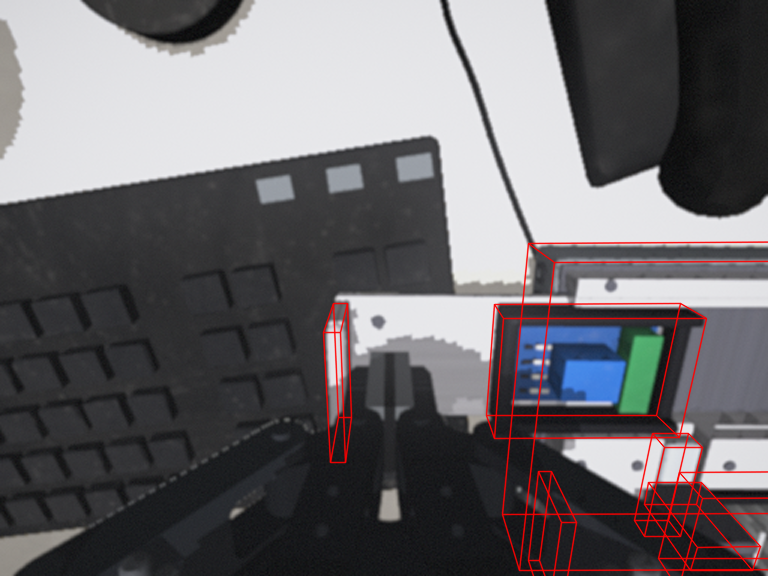

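View pics/s9c.png

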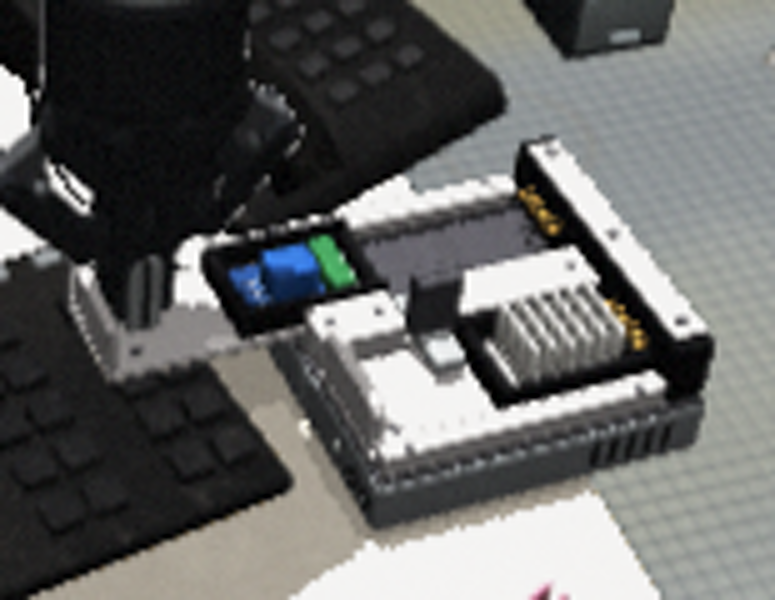

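Call:
play_rows([
  [0,-0.2,0,0,0,0,0],
  [0,-0.4,0,0,0,0,0],
  [0,-0.6,0,0,0,0,0],
  [0,-0.75,0,0,0,0,0],
  [0,-0.9,0,0,0,0,0],
  [0,-0.9,0,0,0,0,0],
])

```text
clock: 11.58
tcp_pos: [0.5637, -0.1237, 0.0456]
tcp_rot: [[0.008, 0.979, -0.202], [-0.001, -0.202, -0.979], [-1.0, 0.008, -0.001]]
wrist_force: [8.9, -0.2, -5.6]
finger_gap: -0.001
```

```bash
python3 w.py wa bolt=-0.013,cl=0.086
```

```text
clock 11.575 tcp dock mm [-141.37330197   35.35470037   45.6289425 ] F [ 8.89423634 -0.18464336 -5.63704362] -0.0009178109147029513 q [ 0.34  0.75 -0.26  1.82  0.32  0.61 -0.32]
R in dock [[ 0.008  1.    -0.005]
 [ 0.001 -0.005 -1.   ]
 [-1.     0.008 -0.001]]
```

View pics/wao.png

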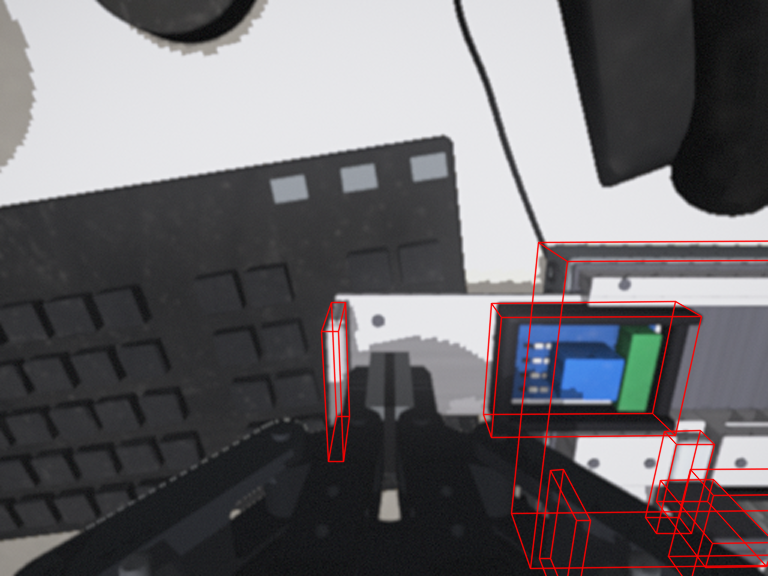

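Call:
play_rows([
  [0,0.6,0,0,0,0,0],
  [0,1.2,0,0,0,0,0],
  [-1.5,1.4,0,0,0,0,0],
  [-3.5,1.4,0,0,0,0,0],
  [-5.5,1.4,0.4,0,0,0,0],
  [-6.8,2.5,1.5,0,0,0,0],
  [-7,4.5,3,0,0,0,0],
  [-7,6.5,4.5,0,0,0,0],
  [-7,8.5,6,0,0,0,0],
  [-7,10.1,7.2,0,0,0,0],
  [-7,11.1,7.8,0,0,0,0],
  [-7,11.1,7.8,0,0,0,0],
])

```text
clock: 13.12
tcp_pos: [0.6531, -0.2219, 0.1156]
tcp_rot: [[-0.0, 0.979, -0.203], [0.0, -0.203, -0.979], [-1.0, -0.0, -0.0]]
wrist_force: [0.6, 0.8, 0.5]
finger_gap: 0.001
```

```bash
python3 w.py wb bolt=-0.013,cl=0.086;python3 - <<'E'
from rig import env
import cv2
im=env.grab_frame('scene');cv2.imwrite('pics/sbc.png',cv2.resize(im[110:230,235:390,::-1],None,fx=5,fy=5,interpolation=cv2.INTER_CUBIC))
E
```

```text
clock 13.125 tcp dock mm [-34.38029246 -43.37217945 115.57251005] F [0.60117759 0.7679794  0.51056161] 0.0011439471199292985 q [ 0.46  0.81 -0.31  1.41  0.27  0.96 -0.12]
R in dock [[-0.     1.    -0.006]
 [ 0.    -0.006 -1.   ]
 [-1.    -0.    -0.   ]]
```

View pics/wbo.png

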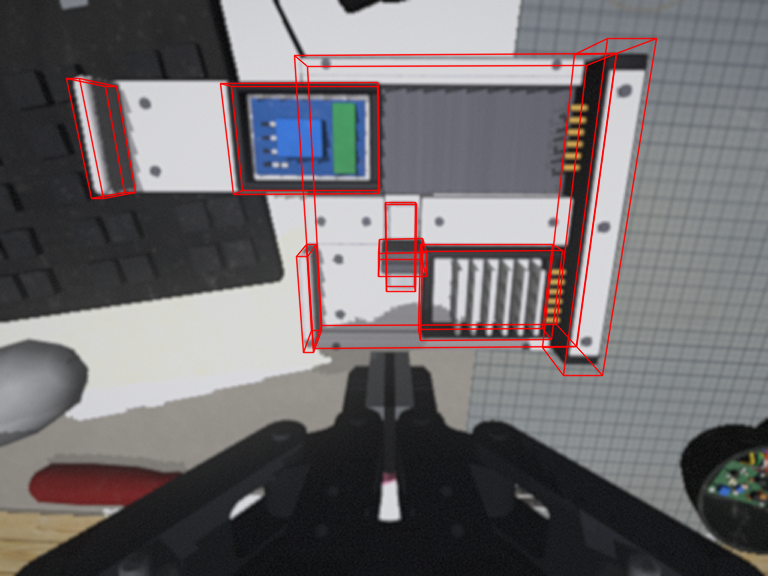

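View pics/sbc.png

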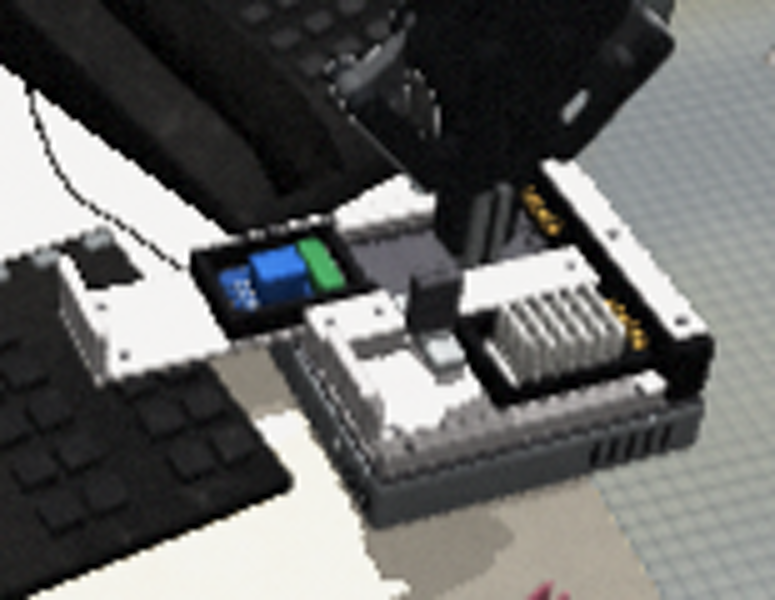

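Call:
play_rows([
  [1.5,0,0,0,0,0,0],
  [3,0,0,0,0,0,0],
  [4.4,0,0,0,0,0,0],
  [5.1,0,0,0,0,0,0],
  [5.2,0,-0.4,0,0,0,0],
  [5.2,0,-0.8,0,0,0,0],
  [5.2,0,-1.1,0,0,0,0],
  [5.2,0,-1.3,0,0,0,0],
  [5.2,0,-1.5,0,0,0,0],
  [5.2,0,-1.7,0,0,0,0],
  [5.2,0,-1.9,0,0,0,0],
  [5.2,0,-2.1,0,0,0,0],
  [5.2,0,-2.3,0,0,0,0],
  [5.2,0,-2.4,0,0,0,0],
  [5.2,0,-2.4,0,0,0,0],
])

```text
clock: 15.1
tcp_pos: [0.6582, -0.1977, 0.0634]
tcp_rot: [[0.001, 0.979, -0.202], [0.0, -0.202, -0.979], [-1.0, 0.0, -0.001]]
wrist_force: [-0.2, -1.9, 1.5]
finger_gap: 0.001
```

```bash
python3 w.py wc bolt=-0.003,cl=0.086
```

```text
clock 15.1 tcp dock mm [-34.06532549 -18.61920416  63.35691506] F [-0.18562818 -1.90130759  1.485829  ] 0.001465794467465346 q [ 0.42  0.86 -0.29  1.46  0.29  0.86 -0.17]
R in dock [[ 0.     1.    -0.005]
 [ 0.001 -0.005 -1.   ]
 [-1.     0.    -0.001]]
```

View pics/wco.png

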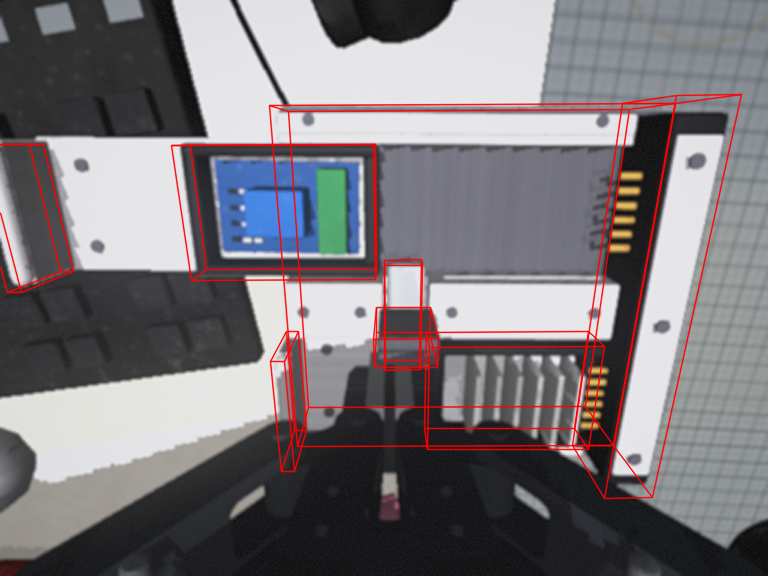

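Call:
play_rows([
  [0,0,-0.1,0,0,0,0],
  [0,0,-0.2,0,0,0,0],
  [0,0,-0.27,0,0,0,0],
  [0,0,-0.27,0,0,0,0],
  [0,0,-0.27,0,0,0,0],
])

```text
clock: 15.78
tcp_pos: [0.6586, -0.1954, 0.0633]
tcp_rot: [[0.0, 0.979, -0.202], [0.0, -0.202, -0.979], [-1.0, 0.0, -0.0]]
wrist_force: [0.6, -1.6, 0.4]
finger_gap: -0.001
```

```bash
python3 w.py wd bolt=0,cl=0.086
```

```text
clock 15.775 tcp dock mm [-34.13736016 -16.24961574  63.31176999] F [ 0.56641301 -1.55530358  0.42087803] -0.0012629726937413812 q [ 0.41  0.86 -0.29  1.46  0.29  0.86 -0.18]
R in dock [[ 0.     1.    -0.005]
 [ 0.    -0.005 -1.   ]
 [-1.     0.    -0.   ]]
```

Call:
play_rows([
  [0,0,0.6,0,0,0,0],
  [0,0,1.5,0,0,0,0],
  [-1,0,2.2,0,0,0,0],
  [-3,0,2.7,0,0,0,0],
  [-5,0,2.7,0,0,0,0],
  [-5.5,0,2.7,0,0,0,0],
  [-5.5,0,2.7,0,0,0,0],
])

```text
clock: 16.7
tcp_pos: [0.6534, -0.2214, 0.1193]
tcp_rot: [[0.001, 0.979, -0.201], [0.0, -0.201, -0.979], [-1.0, 0.001, -0.0]]
wrist_force: [-0.4, -0.2, 0.3]
finger_gap: -0.001
```

```bash
python3 w.py we bolt=0,cl=0.086; python3 - <<'E'
from rig import env
import cv2
a=cv2.imread('pics/we.png')[40:250,30:450];cv2.imwrite('pics/wec.png',cv2.resize(a,None,fx=1.9,fy=1.9,interpolation=cv2.INTER_CUBIC))
a=cv2.imread('pics/we.png')[110:210,210:320];cv2.imwrite('pics/wed.png',cv2.resize(a,None,fx=6,fy=6,interpolation=cv2.INTER_CUBIC))
im=env.grab_frame('scene');cv2.imwrite('pics/sec.png',im[:,:,::-1])
E
```

```text
clock 16.7 tcp dock mm [-34.10830357 -42.80551964 119.27464735] F [-0.39282486 -0.21412986  0.2595841 ] -0.0010778238929233614 q [ 0.46  0.8  -0.32  1.41  0.27  0.97 -0.12]
R in dock [[ 0.001  1.    -0.004]
 [ 0.    -0.004 -1.   ]
 [-1.     0.001 -0.   ]]
```

View pics/weo.png

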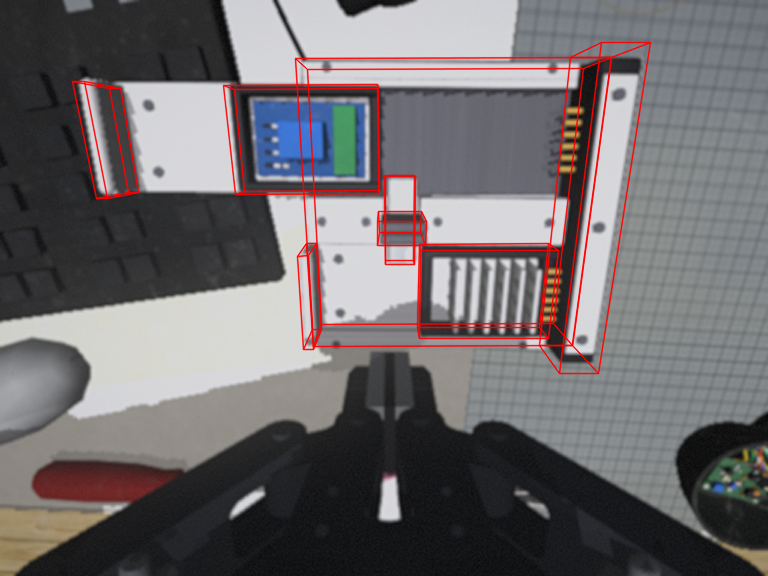

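View pics/wed.png

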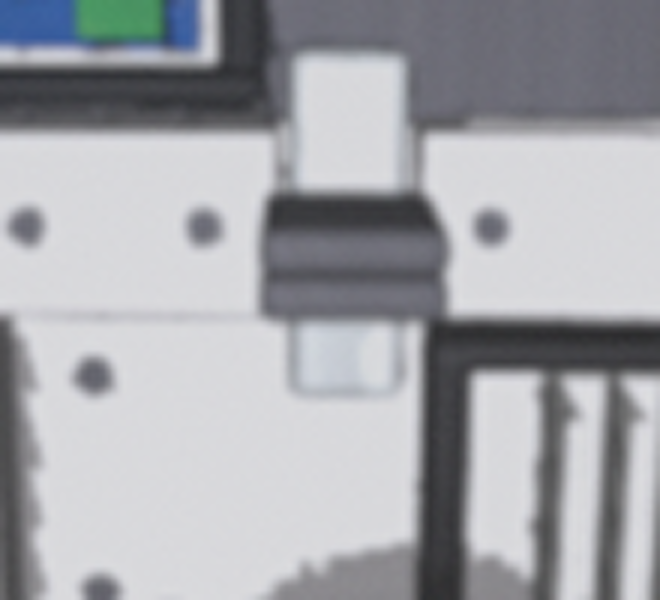

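View pics/sec.png

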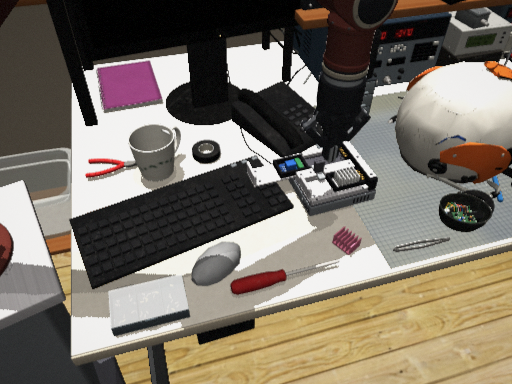

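```bash
python3 -c "
from rig import env
print(env.finish_job())"
```

```text
the job is handed in; nothing more can be done
None
```

The job is done and handed in at 16.7 s on the robot's clock. The relay board is out on its drawn carrier, and the bolt is back in the middle. The hand-in itself gives no verdict.

- **Bolt aside:** the board was in the left carrier, so I pushed the bolt right with the shut fingertips until it would go no further (about -13 mm). The left carrier came clear.
- **Carrier drawn:** I hooked behind the left lip and drew the carrier until it stopped moving. The force rose to about 9 N there, and the picture matches the full 86 mm.
- **Bolt back:** I pushed the bolt from the right side to the middle and lifted the fingers clear.

**Last checks:**
- In the close-up the tongue stands equally far into both bays (75 px each side). The fingertip's last position puts it within about 0.5 mm of the middle.
- The tongue sits behind the drawn nest and in front of the shut right one.
- The board and heatsink lie in their nests, and the mouse, screwdriver and tape look unmoved.
- The wrist force was practically zero.

One disagreement: in the pictures taken low over the dock, its outline was about 2 mm off, within the stated calibration error. The contact positions agreed with my measured dock pose.

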